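Sort washed sample bottles from under the drying rack

ROBOT

A 6-joint arm with a two-finger parallel gripper is mounted at the origin on the work surface. World frame = base frame: x ahead of the robot, y to its left, z up, the work surface at z = 0. Lengths are in m, angles in rad, forces in N, time in s.
With the tool pointing down it reaches from about 0.25 to 0.725 m from the base axis. Payload 4 kg.
Tool frame: the origin (TCP) lies on the front face of the gripper's body, between the roots of the fingers; the fingertips stand 73 mm ahead of it and the grasp point (between the pads) lies bot.tcp_to_grasp ahead of it (bot.tcp_to_grasp is the distance from the TCP to the grasp point, in m); z points along the fingers, y is the line along which they close (so a half turn about z gives the same grasp; the last joint's range is limited). The gripper opens to 85 mm and grips with 20 to 120 N. Pads are 22 mm wide; open, the fingers measure 114 mm over their backs; the gripper's body (76 mm by 85 mm) begins 54 mm behind the grasp point. The pads swing forward as they close: fully open they stand 13 mm farther back than shut.
Start: joints at [-1.249, 0.241, 0.005, 1.335, 0, 1.571], TCP at [0.158, -0.474, 0.304] pointing down, gripper open.
Joint ranges: [-2.72, 2.72], [-1.05, 1.87], [-1.09, 1.28], [-1.99, 2.15], [-1.42, 1.44], [-3.14, 3.14]. Speed limits (rad/s): [2.79, 2.79, 3.14, 3.14, 3.14, 3.14].

INTERFACE

Orientations are given as a unit quaternion [x, y, z, w].
In Python, from workcell import bot gives the robot as it stands.
- The arm moves only by the shell command python3 -m jog 'ROWS' [OPENING]. ROWS is JSON, one flat list of numbers, 6 for each row, row after row: the shift along the world's x, y, z scaled (see below), then the turn, a rotation vector about the world's x, y, z scaled (see below). In form: [tx, ty, tz, wx, wy, wz, tx, ty, tz, wx, wy, wz, ...]. A call has 1 to 10 rows; each row is the pose to reach, as a shift and turn from the pose commanded when the call began; what a row does not reach only later rows make up. The controller multiplies each number of a shift by 800 mm and each number of a turn by 2 rad. A row lasts 1/12 s, in which the tool goes at most 41.7 mm and 7.16 degrees, less where a joint would pass 70% of its speed; a pose out of reach is approached as far as the arm can. A call with a number of a shift or a turn outside -1 to 1 is refused whole. A call with a gripper value outside its range is refused whole. OPENING is the opening, from -1 (shut) to 1 (fully open), set as the call begins (- or left out, the last holds). The fingers move at their own pace and stop on an object; the grip force is fixed at half the most. Time passes only in rows, so rows that repeat a pose let the fingers close. It gives the time, the measured TCP pose, the force, the opening and the grip force at its end, in the units of the state.
- bot.get_obs(): the state, without advancing time (a new reading comes with each control period).
- bot.camera(name): name is "scene" or "top" or "wrist"; returns (picture, depth): 384x512x3 uint8, red, green, blue; 384x512 float32, m along the optical axis (not along the pixel's ray), 0 where there is no reading.
- bot.calibration(name): a dict with "intrinsics" (3x3 intrinsics, pixels), "pose" (4x4, takes a point from camera to world coordinates). Camera axes: x right, y up, looking along -z (the intrinsics and any distortion apply to the point x, -y, -z); pixel columns grow to the right and rows downward; lengths in m; the calibration is good to about 2 mm. A picture is of the moment at which its call begins: read the wrist's pose just before it. calibration takes no time and is no camera call; for the wrist camera it gives the pose at the moment of the call.
- bot.job_done(): hands the job in; it is judged then, once.
Trained networks look in the newest picture that a camera, given by its name, has taken for a name from the list of things; names that differ only in an ending like _2 or _b are one class to them, and where a whole thing is asked for, a point or a joint stands for the part that bears it (a point fixed in the world has none). Each returns a list of dicts, best first, with "confidence" (0 to 1); they miss things now and then, are a little off and sometimes report something else, mostly with a low value. They report only what shows in the picture. A call takes as long as a camera call. They do not tell look-alikes from the thing itself.
- bot.find_in(label, camera): "at" ([x, y, z] in m, in the coordinates of the camera as it stood for that picture, good to about 4 mm: the middle of the surface that is visible of it).
- bot.tip_of(label, camera): "at" ([x, y, z] in m, in the coordinates of the camera as it stood for that picture, good to about 4 mm: a listed point, or the origin of a listed thing).
The state is a dict: "clock": time; "joint_pos": joint angles; "joint_vel": joint speeds; "tau": joint torques, N m; "eef_pos": TCP position; "tool_rot": TCP orientation; "ft_force": force on the tool from outside, world axes, zero at the start; "ft_torque": the same for the moment, N m; "grip_width": finger opening in m; "grasp_force": force on a finger pad.
Only numpy, scipy, OpenCV 4.12 (cv2) and the standard library are available. Lean on these libraries where they do the work, as an engineer would, in place of code of your own. Each camera call takes 0.05 s, during which the arm holds its last target. There are 200 camera calls.

TASK

Under the front edge of the wire drying rack stand two tall sample bottles, one squat jar and a glass beaker. Draw the bottles and the jar out from under the rack and sort them: stand both tall bottles upright in the rectangular steel tray and the squat jar upright in the middle of the round white dish, setting them down rather than dropping them. Leave the beaker and the other small things on the bench where they are, and do not bang into the rack.

Things in the scene. Friction and masses are not known exactly. Their poses are not given: they have to be found in the camera images.
- bottle_a_center (a point): Tall slim sample bottle, upright on the table under the rack: white plastic cylinder 34 mm in diameter up to 77 mm high, narrowing shoulder above, blue screw cap 27 mm in diameter on top; 105 mm high in all, about 0.1 kg. The point is its centre, 52.5 mm above its foot; z along its axis, up. One of two alike.
- bottle_b_center (a point): Tall slim sample bottle, upright on the table under the rack: white plastic cylinder 34 mm in diameter up to 77 mm high, narrowing shoulder above, blue screw cap 27 mm in diameter on top; 105 mm high in all, about 0.1 kg. The point is its centre, 52.5 mm above its foot; z along its axis, up. One of two alike.
- jar_center (a point): Squat screw-top jar, upright on the table under the rack: plain cylinder 46 mm in diameter and 60 mm high (white plastic body, the top 17 mm is its blue cap, of the same diameter), about 0.1 kg. The point is its centre, 30 mm above its foot; z along its axis, up.
- tray_floor (a point): Rectangular steel tray, fixed to the table: 120 mm (its x) by 180 mm (its y) outside, walls 4 mm thick, rim 28 mm above the table. The point is the middle of its inner floor, 4 mm above the table; z up. It stands to one side of the rack, left or right.
- dish_floor (a point): Round white dish, fixed to the table: 132 mm across the rim, 116 mm across the foot, walls 4 mm thick, rim 28 mm above the table, so that its flat floor is about 108 mm across. The point is the middle of its inner floor, 4 mm above the table; z up. It stands on the other side from the tray.
- rack: Fixed drying rack of pale wire. Origin on the table below the middle of its front bar (nearest the robot); x to its back, y along that bar, z up. Its only posts are at the back corners (x 120, y -215 and +215 mm), with foot bars on the table forward to x = 40 mm: the front is open. Bottles, jar and beaker stand in a row under it at x = 6 to 26 mm, about 92 mm apart along y, in any order.
- rack_bar (a point): Middle of the rack's front bar, 210 mm above the table. The bar is 10 mm thick and 430 mm long; bars at the same height run parallel to it 40, 80 and 120 mm behind it, joined by a bar at each end. These bars hang over the row, so a gripper cannot come straight down on it: tilt it and come from the robot's side.
- beaker_center (a point): Empty clear glass beaker standing in the same row, 42 mm in diameter, 58 mm high, to be left alone. The point is its centre, 29 mm above its foot.
- tongs: Steel tongs lying flat on the table before the rack, 176 mm long (its x, reaching from -100 to +76 mm), about 40 mm wide, 10 mm high; to be left alone. Origin on the table near the middle.
- pen: Black pen lying on the table before the rack, 130 mm long (its x), 9 mm thick; to be left alone. Origin on the table at the middle.
- spare_cap: Loose white screw cap lying on the table, 42 mm in diameter, 14 mm high; to be left alone. Origin at the centre of its underside.
There are look-alikes about, which are no part of the job. What is shaped like the part that bears bottle_a_center but yellow is not meant. What is shaped like the part that bears jar_center but brown or green is not meant.

How it is judged:
At the end, for the whole second after the job is handed in: Both tall bottles stand in the rectangular tray and the jar in the round dish within 40 mm of its middle, each on the container's floor (centre height within about 7 mm), upright within 0.15 rad, at rest and released (x of bottle_a_center in the frame of tray_floor between -0.048 and 0.048 m and y of bottle_a_center in the frame of tray_floor between -0.078 and 0.078 m and z of bottle_a_center in the frame of tray_floor between 0.045 and 0.06 m and angle between each of bottle_a_center, bottle_b_center, jar_center's own z axis and vertical below 0.15 rad and linear speed of each of bottle_a, bottle_b, jar below 0.02 m/s and x of bottle_b_center in the frame of tray_floor between -0.048 and 0.048 m and y of bottle_b_center in the frame of tray_floor between -0.078 and 0.078 m and z of bottle_b_center in the frame of tray_floor between 0.045 and 0.06 m and horizontal distance between jar_center and dish_floor below 0.04 m and z of jar_center in the frame of dish_floor between 0.023 and 0.037 m); the robot touches nothing.
It fails at once if a bottle or the jar is dropped or thrown: it is in free air, touching nothing, with its foot more than 30 mm above the table ((contact force between bottle_a and anything else below 0.02 N and height (world z) of bottle_a_center above 0.0825 m) or (contact force between bottle_b and anything else below 0.02 N and height (world z) of bottle_b_center above 0.0825 m) or (contact force between jar and anything else below 0.02 N and height (world z) of jar_center above 0.06 m)).
It fails at once if the beaker, the tongs, the pen or the spare cap is moved more than 30 mm, or the beaker is tipped over (distance of any of beaker_center, tongs, pen, spare_cap from where it was at the start of the episode above 0.03 m or angle between beaker_center's own z axis and vertical above 0.6 rad).
It fails at once if the arm or its fingers strike the wire rack with more than 20 N (contact force between any of the arm, the fingers and rack above 20 N).
It also fails if it takes over 72 s, if anything falls off the work surface, if the arm or the gripper's body presses on something with over 40 N, if the wrist force passes 120 N, or if a joint passes its speed limit or range.

## Working session

There is one attempt and no reset: what is moved stays moved. The work goes in short steps, Python scripts to look and compute and a shell command to move; the robot and the scene stay as the last step left them, time stands still between calls to the robot, and variables do not carry over. Pictures are saved under pics/ and viewed, at most 10 in all, crops included, and the job is handed in when it is done.

```bash
ls; mkdir -p pics; cat > h.py <<'E'
import numpy as np, cv2
from workcell import bot
def snap(cam,fn=None):
    p,d=bot.camera(cam); C=bot.calibration(cam)
    if fn: cv2.imwrite('pics/'+fn,p[:,:,::-1])
    return p,d,C
def w(C,at): return (C['pose']@np.r_[at,1])[:3]
def unproj(C,d,u,v):
    K=C['intrinsics'];z=d[v,u]
    return w(C,[(u-K[0,2])*z/K[0,0],-(v-K[1,2])*z/K[1,1],-z])
def pix(C,P):
    q=np.linalg.inv(C['pose'])@np.r_[P,1];K=C['intrinsics'];s=-q[2]
    return K[0,0]*q[0]/s+K[0,2],K[1,1]*-q[1]/s+K[1,2]
E
python3 - <<'E'
from h import *
np.set_printoptions(precision=3,suppress=True)
print(bot.tcp_to_grasp,bot.get_obs())
a=[]
for cam in('scene','top'):
    p,d,C=snap(cam); a.append(p); print(cam,C)
    for l in('bottle_a_center','jar_center','beaker_center','tray_floor','dish_floor','rack','rack_bar','tongs','pen','spare_cap'):
        for r in bot.tip_of(l,cam):
            P=w(C,r['at']); print(l,P,np.round(pix(C,P)),round(r['confidence'],2))
    cv2.imwrite(f'pics/{cam}0.png',cv2.resize(p[:,:,::-1],(800,600)))
E
```

```text
pics
0.0539 {'clock': 0.0, 'joint_pos': array([-1.249,  0.241,  0.004,  1.335, -0.   ,  1.571]), 'joint_vel': array([-0.001,  0.   ,  0.002, -0.   ,  0.   , -0.   ]), 'tau': array([  0.   , -37.232,  25.241,   0.017,  -0.   ,  -0.   ]), 'eef_pos': array([ 0.158, -0.474,  0.303]), 'tool_rot': array([ 0.987,  0.16 , -0.   , -0.001]), 'ft_force': array([ 0.598, -1.258,  0.494]), 'ft_torque': array([-0.039,  0.019, -0.031]), 'grasp_force': 0.0, 'grip_width': 0.0852399617805326}
scene {'intrinsics': array([[354.071,   0.   , 260.719],
       [  0.   , 354.071, 195.824],
       [  0.   ,   0.   ,   1.   ]]), 'pose': array([[ 0.103, -0.545,  0.832,  1.451],
       [ 0.994,  0.075, -0.075, -0.058],
       [-0.021,  0.835,  0.549,  0.683],
       [ 0.   ,  0.   ,  0.   ,  1.   ]])}
bottle_a_center [ 0.804 -0.069  0.052] [235. 266.] 0.83
bottle_a_center [ 0.643 -0.113  0.055] [217. 227.] 0.61
bottle_a_center [ 0.652 -0.238  0.053] [173. 233.] 0.59
bottle_a_center [ 0.47  -0.095 -0.   ] [224. 207.] 0.33
jar_center [ 0.493 -0.199  0.025] [191. 207.] 0.78
jar_center [ 0.649 -0.025  0.032] [248. 2
[... 830 characters left out ...]
bottle_a_center [ 0.813 -0.07   0.056] [285. 130.] 0.73
bottle_a_center [ 0.646 -0.118  0.055] [303. 189.] 0.57
bottle_a_center [ 0.656 -0.238  0.048] [346. 186.] 0.47
jar_center [ 0.494 -0.197  0.034] [332. 246.] 0.68
jar_center [0.564 0.187 0.026] [191. 220.] 0.64
jar_center [ 0.653 -0.02   0.028] [267. 188.] 0.57
beaker_center [0.642 0.164 0.027] [200. 192.] 0.48
tray_floor [0.52  0.349 0.003] [132. 236.] 0.71
dish_floor [ 0.516 -0.371  0.001] [390. 239.] 0.87
rack_bar [0.625 0.028 0.212] [250. 186.] 0.74
rack_bar [0.517 0.346 0.004] [133. 238.] 0.19
pen [ 0.468 -0.094 -0.004] [293. 256.] 0.56
spare_cap [0.689 0.396 0.001] [119. 176.] 0.69
spare_cap [ 0.649 -0.112  0.056] [301. 188.] 0.44
```

View pics/scene0.png

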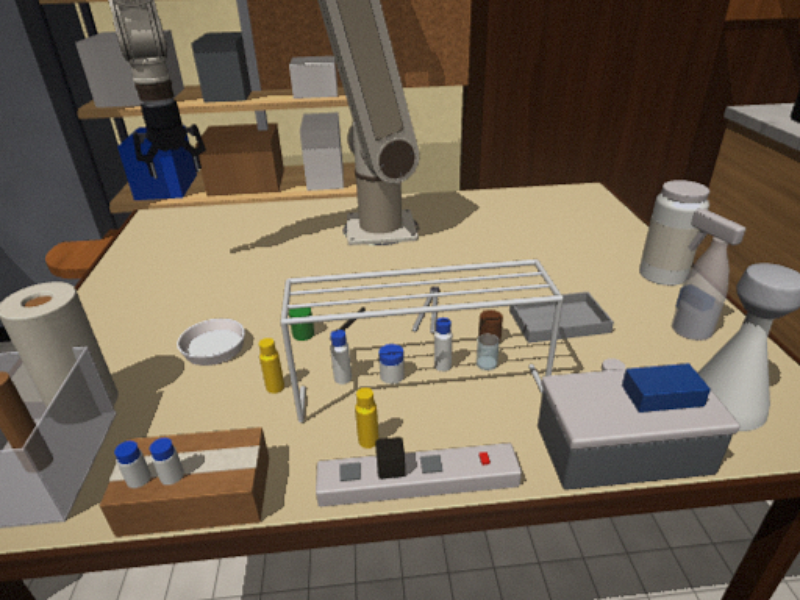

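View pics/top0.png

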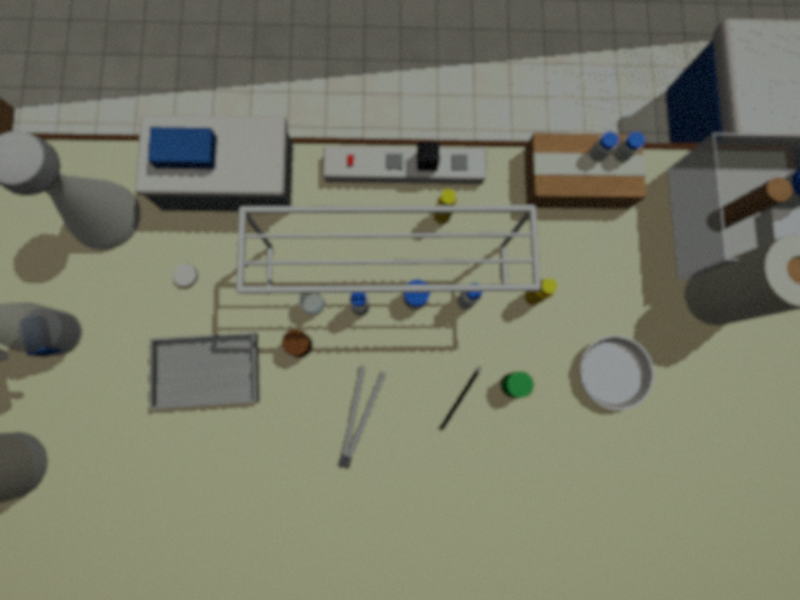

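The scene view (800 px scale) shows white/blue bottles at (341,357) and (443,346), the jar at (391,364) and the beaker at (487,350). The brown and green jars and the yellow bottles are decoys. In the top view the tray is at (204,372) and the dish at (615,373). Next I'll locate the second bottle and cross-check by the blue caps.

```bash
python3 - <<'E'
from h import *
from scipy.spatial.transform import Rotation as R
np.set_printoptions(precision=3,suppress=True)
for cam in('scene','top'):
    p,d,C=snap(cam)
    hsv=cv2.cvtColor(p,cv2.COLOR_RGB2HSV)
    m=cv2.inRange(hsv,(105,120,60),(130,255,255))
    n,lab,st,ce=cv2.connectedComponentsWithStats(m)
    for i in range(1,n):
        if st[i,4]<15: continue
        vs,us=np.where(lab==i); P=np.array([unproj(C,d,u,v) for u,v in zip(us,vs)])
        if abs(P[:,0].mean()-.65)<.08: print(cam,ce[i],st[i,4],'med',np.median(P,0),'lo',P.min(0),'hi',P.max(0))
    for l in('bottle_b_center','tongs'):
        for f in(bot.find_in,bot.tip_of):
            for r in f(l,cam): print(cam,f.__name__,l,w(C,r['at']),round(r['confidence'],2))
o=bot.get_obs(); R0=R.from_quat(o['tool_rot'])
c=s=.5**.5
R1=R.from_matrix(np.array([[c,0,s],[0,-1,0],[s,0,-c]]).T)
print('rot/2',(R1*R0.inv()).as_rotvec()/2,'shift',(np.array([.524,-.116,.2])-o['eef_pos'])/.8)
E
```

```text
scene [283.123 208.333] 81 med [0.642 0.077 0.102] lo [ 0.624 -0.058  0.082] hi [1.451 0.09  0.683]
scene [216.181 215.831] 83 med [ 0.655 -0.112  0.103] lo [ 0.636 -0.124  0.085] hi [ 0.661 -0.101  0.108]
scene [249.96  226.763] 173 med [ 0.662 -0.021  0.06 ] lo [ 0.632 -0.04   0.043] hi [0.675 0.001 0.063]
scene call bottle_b_center [0.652 0.161 0.038] 0.68
scene call bottle_b_center [0.646 0.076 0.062] 0.63
scene call tongs [0.47  0.08  0.012] 0.7
scene call tongs [0.449 0.076 0.004] 0.5
top [266.5 180.5] 16 med [ 0.669 -0.018  0.061] lo [ 0.666 -0.027  0.056] hi [ 0.67  -0.008  0.063]
top [228.785 191.   ] 65 med [0.631 0.081 0.105] lo [0.622 0.07  0.079] hi [0.641 0.091 0.109]
top [265.947 190.526] 114 med [ 0.642 -0.016  0.06 ] lo [ 0.63  -0.035  0.031] hi [0.651 0.002 0.064]
top [302.875 188.375] 32 med [ 0.64  -0.109  0.105] lo [ 0.635 -0.12   0.088] hi [ 0.643 -0.099  0.108]
top call bottle_b_center [0.629 0.082 0.084] 0.48
top call bottle_b_center [0.635 0.082 0.055] 0.53
top call tongs [0.439 0.086 0.011] 0.83
top call tongs [0.45  0.08  0.003] 0.57
rot/2 [ 0.063 -0.389 -0.153] shift [ 0.457  0.448 -0.13 ]
```

```bash
python3 -m jog '[0.457,0.448,-0.06,0.063,-0.389,-0.153, 0.457,0.448,-0.06,0.063,-0.389,-0.153, 0.457,0.448,-0.06,0.063,-0.389,-0.153, 0.457,0.448,-0.06,0.063,-0.389,-0.153, 0.457,0.448,-0.06,0.063,-0.389,-0.153, 0.457,0.448,-0.06,0.063,-0.389,-0.153]' 0.6; python3 -c "
from h import *
print(bot.get_obs()['joint_pos'])"
```

```text
clock: 2.1
eef_pos: [0.3355, -0.3004, 0.2813]
tool_rot: [0.94, 0.018, 0.342, 0.0]
ft_force: [0.7, -0.7, -0.9]
grip_width: 0.0687
grasp_force: 0.0
[-1.01739906 -0.06160267 -0.5642328   0.664624    0.58537862  2.20923532]
```

```bash
python3 -m jog '[0.1,0.1,0,-0.402,-0.008,0.479, 0.1,0.1,0,-0.402,-0.008,0.479, 0.1,0.1,0,-0.402,-0.008,0.479, 0.1,0.1,0,-0.402,-0.008,0.479, 0.1,0.1,0,-0.402,-0.008,0.479, 0.1,0.1,0,-0.402,-0.008,0.479, 0.1,0.1,0,-0.402,-0.008,0.479, 0.1,0.1,0,-0.402,-0.008,0.479, 0.1,0.1,0,-0.402,-0.008,0.479, 0.1,0.1,0,-0.402,-0.008,0.479]'
python3 -m jog '[0.1,0.1,0,-0.402,-0.008,0.479, 0.1,0.1,0,-0.402,-0.008,0.479, 0.1,0.1,0,-0.402,-0.008,0.479, 0.1,0.1,0,-0.402,-0.008,0.479, 0.1,0.1,0,-0.402,-0.008,0.479, 0.1,0.1,0,-0.402,-0.008,0.479, 0.1,0.1,0,-0.402,-0.008,0.479, 0.1,0.1,0,-0.402,-0.008,0.479, 0.1,0.1,0,-0.402,-0.008,0.479, 0.1,0.1,0,-0.402,-0.008,0.479]'
cat >> h.py <<'E'
from scipy.spatial.transform import Rotation as R
np.set_printoptions(precision=3,suppress=True)
def go(P,al=45,yaw=0):
    "scaled shift/turn from now to grasp point P, tilt al, yaw about z"
    o=bot.get_obs(); a=np.radians(al); c,s=np.cos(a),np.sin(a)
    M=R.from_euler('z',yaw,degrees=True)*R.from_matrix(np.array([[-c,0,-s],[0,1,0],[s,0,-c]]).T)
    t=np.array(P)-M.as_matrix()[:,2]*bot.tcp_to_grasp
    print('tcp',t,'shift',(t-o['eef_pos'])/.8,'turn',(M*R.from_quat(o['tool_rot']).inv()).as_rotvec()/2,'j',o['joint_pos'],o['clock'])
E
python3 -c "
from h import *
go([.562,-.111,.16])"
```

```text
clock: 2.93
eef_pos: [0.4145, -0.2214, 0.2807]
tool_rot: [0.75, 0.567, 0.274, 0.203]
ft_force: [0.8, -0.5, 0.4]
grip_width: 0.068
grasp_force: 0.0
clock: 3.77
eef_pos: [0.4945, -0.1415, 0.2807]
tool_rot: [0.275, 0.897, 0.106, 0.328]
ft_force: [-0.2, -0.4, -0.3]
grip_width: 0.0683
grasp_force: 0.0
tcp [ 0.524 -0.111  0.198] shift [ 0.037  0.038 -0.103] turn [-0.206 -0.041  0.217] j [-0.394 -0.055 -0.602  0.362  0.26   0.291] 3.7667
```

```bash
python3 -m jog '[0.037,0.038,-0.103,-0.206,-0.041,0.217, 0.037,0.038,-0.103,-0.206,-0.041,0.217, 0.037,0.038,-0.103,-0.206,-0.041,0.217, 0.037,0.038,-0.103,-0.206,-0.041,0.217, 0.037,0.038,-0.103,-0.206,-0.041,0.217, 0.037,0.038,-0.103,-0.206,-0.041,0.217, 0.037,0.038,-0.103,-0.206,-0.041,0.217]'
python3 - <<'E'
from h import *
go([.650,-.111,.052])
p,d,C=snap('wrist','wrist1.png')
for l in('bottle_a_center','jar_center','rack_bar'):
    for r in bot.tip_of(l,'wrist'):
        P=w(C,r['at']); print(l,P,np.round(pix(C,P)),round(r['confidence'],2))
E
```

```text
clock: 4.35
eef_pos: [0.5241, -0.1112, 0.1981]
tool_rot: [0.005, 0.924, 0.002, 0.382]
ft_force: [-0.8, 0.2, 0.3]
grip_width: 0.0686
grasp_force: 0.0
tcp [ 0.612 -0.111  0.09 ] shift [ 0.11   0.    -0.135] turn [-0.004 -0.     0.003] j [-0.299  0.106 -0.774 -0.071  0.21  -0.205] 4.35
bottle_a_center [ 0.647 -0.11   0.056] [254. 173.] 0.87
bottle_a_center [ 0.812 -0.073  0.052] [280. 228.] 0.72
bottle_a_center [ 0.66  -0.238  0.057] [127. 182.] 0.65
bottle_a_center [0.637 0.079 0.057] [460. 167.] 0.48
bottle_a_center [ 0.654 -0.024  0.03 ] [339. 155.] 0.37
jar_center [ 0.651 -0.021  0.03 ] [343. 153.] 0.86
```

View pics/wrist1.png

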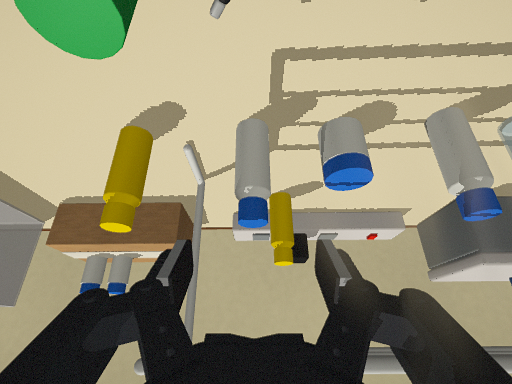

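The wrist view shows bottle A straight ahead at (253,170), with the jar at (345,152) and bottle B at (462,165). The camera appears to sit under the gripper, so I'll check its clearance.

```bash
python3 - <<'E'
from h import *
C=bot.calibration('wrist');o=bot.get_obs()
T=R.from_quat(o['tool_rot']).as_matrix()
print(C['pose'], 'cam in tool',T.T@(C['pose'][:3,3]-o['eef_pos']))
go([.650,-.111,.052])
E
```

```text
[[ 0.006 -0.45  -0.893  0.419]
 [ 1.     0.008  0.002 -0.111]
 [ 0.006 -0.893  0.45   0.192]
 [ 0.     0.     0.     1.   ]] cam in tool [ 0.08 -0.   -0.07]
tcp [ 0.612 -0.111  0.09 ] shift [ 0.109  0.001 -0.136] turn [-0.003  0.001  0.003] j [-0.299  0.105 -0.773 -0.071  0.21  -0.206] 4.55
```

```bash
python3 -m jog '[0.02,0,-0.025,0,0,0, 0.04,0,-0.05,0,0,0, 0.06,0,-0.075,-0.003,0,0.003, 0.08,0,-0.1,-0.003,0,0.003, 0.095,0,-0.115,-0.003,0,0.003, 0.106,0,-0.131,-0.003,0,0.003, 0.106,0,-0.131,-0.003,0,0.003, 0.106,0,-0.131,-0.003,0,0.003]'
python3 -c "
from h import *
go([.648,-.111,.056])"
python3 -m jog '[0,0,0,0,0,0, 0,0,0,0,0,0, 0,0,0,0,0,0, 0,0,0,0,0,0, 0,0,0,0,0,0, 0,0,0,0,0,0, 0,0,0,0,0,0, 0,0,0,0,0,0]' -1
```

```text
clock: 5.22
eef_pos: [0.6089, -0.1111, 0.0928]
tool_rot: [-0.0, 0.924, 0.0, 0.382]
ft_force: [-0.9, 0.4, -0.3]
grip_width: 0.068
grasp_force: 0.0
tcp [ 0.61  -0.111  0.094] shift [0.001 0.    0.002] turn [ 0.    -0.001 -0.   ] j [-0.245  0.462 -0.683 -0.343  0.172 -0.175] 5.2167
clock: 5.88
eef_pos: [0.6095, -0.1115, 0.0948]
tool_rot: [-0.001, 0.923, -0.0, 0.384]
ft_force: [-3.8, -0.6, 6.1]
grip_width: 0.0322
grasp_force: 59.7
```

```bash
python3 -m jog '[-0.015,0,0.015,0,0,0, -0.04,0,0.04,0,0,0, -0.07,0,0.07,0,0,0, -0.1,0,0.1,0,0,0, -0.125,0,0.125,0,0,0, -0.125,0,0.125,0,0,0]'
python3 -m jog '[0,0.015,0,0,0,0, 0,0.045,0,0,0,0, -0.005,0.08,0,0,0,0, -0.01,0.12,0,0,0,0, -0.015,0.16,0,0,0,0, -0.02,0.20,0,0,0,0, -0.025,0.24,0,0,0,0, -0.03,0.28,0,0,0,0, -0.035,0.32,0,0,0,0, -0.035,0.36,0,0,0,0]'
python3 -c "
from h import *
go([.518,.388,.11])"
```

```text
clock: 6.38
eef_pos: [0.5068, -0.1112, 0.1963]
tool_rot: [-0.0, 0.923, -0.001, 0.384]
ft_force: [-0.2, 0.3, 0.6]
grip_width: 0.0326
grasp_force: 60.2
clock: 7.22
eef_pos: [0.4796, 0.1783, 0.1923]
tool_rot: [-0.001, 0.924, -0.0, 0.382]
ft_force: [1.4, -0.4, -1.8]
grip_width: 0.0326
grasp_force: 60.2
tcp [0.48  0.388 0.148] shift [ 0.     0.262 -0.055] turn [ 0.001 -0.001 -0.001] j [ 0.513  0.091 -0.801 -0.036 -0.354  0.377] 7.2167
```

```bash
python3 -m jog '[0,0.03,0,0,0,0, 0,0.07,0,0,0,0, 0,0.11,0,0,0,0, 0,0.15,0,0,0,0, 0,0.19,0,0,0,0, 0,0.23,0,0,0,0, 0,0.255,-0.02,0,0,0, 0,0.262,-0.05,0,0,0, 0,0.262,-0.055,0,0,0, 0,0.262,-0.055,0,0,0]'
python3 - <<'E'
from h import *
go([.518,.388,.067])
p,d,C=snap('scene')
for l in('bottle_a_center','tray_floor'):
    for r in bot.tip_of(l,'scene'): print(l,w(C,r['at']),round(r['confidence'],2))
p2,d2,C2=snap('top')
for r in bot.tip_of('tray_floor','top'): print(w(C2,r['at']),round(r['confidence'],2))
a=cv2.resize(p[150:290,180:440],None,fx=3,fy=3)
cv2.imwrite('pics/place1.png',a[:,:,::-1])
E
```

```text
clock: 8.05
eef_pos: [0.4794, 0.3853, 0.1456]
tool_rot: [-0.002, 0.925, -0.003, 0.381]
ft_force: [0.5, -0.2, -0.9]
grip_width: 0.0325
grasp_force: 60.2
tcp [0.48  0.388 0.105] shift [ 0.001  0.003 -0.051] turn [ 0.003 -0.002 -0.001] j [ 0.883  0.402 -0.488  0.122 -0.578  0.709] 8.05
bottle_a_center [0.514 0.38  0.109] 0.84
bottle_a_center [ 0.653 -0.239  0.053] 0.59
bottle_a_center [ 0.804 -0.071  0.054] 0.57
bottle_a_center [0.451 0.079 0.002] 0.28
tray_floor [0.522 0.348 0.004] 0.83
[0.521 0.347 0.003] 0.91
[ 0.516 -0.368  0.005] 0.73
```

View pics/place1.png

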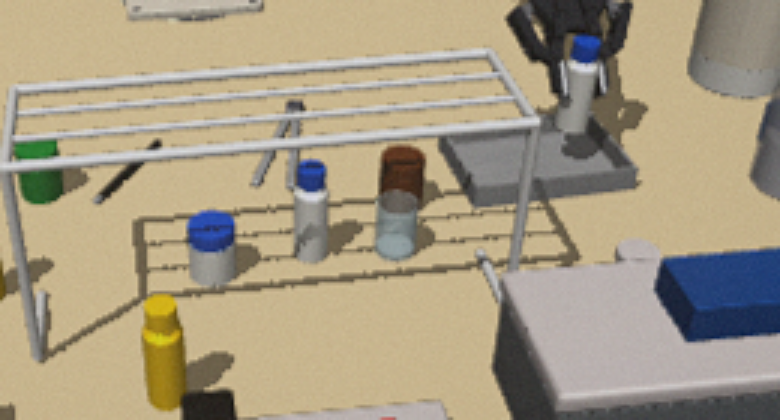

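Bottle A hangs upright over the left part of the tray at (578,88), so I'll lower it.

```bash
python3 -m jog '[0.003,0.004,-0.015,0.003,-0.002,-0.001, 0.003,0.004,-0.03,0.003,-0.002,-0.001, 0.003,0.004,-0.042,0.003,-0.002,-0.001, 0.003,0.004,-0.05,0.003,-0.002,-0.001, 0.003,0.004,-0.052,0.003,-0.002,-0.001, 0.003,0.004,-0.053,0.003,-0.002,-0.001, 0.003,0.004,-0.054,0.003,-0.002,-0.001, 0.003,0.004,-0.055,0.003,-0.002,-0.001]'
python3 -m jog '[0,0,-0.001,0,0,0, 0,0,-0.002,0,0,0, 0,0,-0.002,0,0,0]'
```

```text
clock: 8.97
eef_pos: [0.4838, 0.3899, 0.1061]
tool_rot: [0.002, 0.923, 0.003, 0.385]
ft_force: [-0.6, -0.6, -1.3]
grip_width: 0.0322
grasp_force: 60.2
clock: 9.22
eef_pos: [0.4834, 0.3897, 0.104]
tool_rot: [0.001, 0.923, 0.002, 0.385]
ft_force: [0.2, -0.4, -0.2]
grip_width: 0.0324
grasp_force: 60.2
```

```bash
python3 -m jog '[0,0,-0.0015,0,0,0, 0,0,-0.003,0,0,0, 0,0,-0.0045,0,0,0, 0,0,-0.0045,0,0,0]'
python3 -m jog '[0,0,-0.0012,0,0,0, 0,0,-0.0012,0,0,0, 0,0,-0.0012,0,0,0]'
```

```text
clock: 9.55
eef_pos: [0.4833, 0.3895, 0.0999]
tool_rot: [0.001, 0.923, 0.002, 0.384]
ft_force: [-0.2, -0.2, -1.7]
grip_width: 0.0323
grasp_force: 60.2
clock: 9.8
eef_pos: [0.4834, 0.3896, 0.0992]
tool_rot: [0.001, 0.923, 0.002, 0.385]
ft_force: [0.0, -0.1, -0.2]
grip_width: 0.0324
grasp_force: 60.2
```

```bash
python3 -m jog '[0,0,-0.001,0,0,0, 0,0,-0.002,0,0,0, 0,0,-0.002,0,0,0, 0,0,-0.002,0,0,0]'
python3 -m jog '[0,0,-0.001,0,0,0, 0,0,-0.002,0,0,0, 0,0,-0.002,0,0,0, 0,0,-0.002,0,0,0]'
```

```text
clock: 10.13
eef_pos: [0.4839, 0.3898, 0.0987]
tool_rot: [0.002, 0.923, 0.002, 0.386]
ft_force: [-1.6, -1.5, 4.7]
grip_width: 0.0328
grasp_force: 60.6
clock: 10.47
eef_pos: [0.4842, 0.3899, 0.0985]
tool_rot: [0.002, 0.922, 0.003, 0.387]
ft_force: [-6.5, -2.8, 12.6]
grip_width: 0.0326
grasp_force: 61.5
```

```bash
python3 -m jog '[0,0,0.002,0,0,0, 0,0,0.002,0,0,0]'
python3 -m jog '[0,0,0,0,0,0, 0,0,0,0,0,0, 0,0,0,0,0,0, 0,0,0,0,0,0, 0,0,0,0,0,0]' 0.5
python3 -m jog '[-0.01,0,0.01,0,0,0, -0.03,0,0.03,0,0,0, -0.055,0,0.055,0,0,0, -0.08,0,0.08,0,0,0, -0.1,0,0.1,0,0,0, -0.12,0,0.12,0,0,0]'
python3 - <<'E'
from h import *
for cam in('top','scene'):
    p,d,C=snap(cam)
    for l in('bottle_b_center','jar_center','beaker_center'):
        for r in bot.tip_of(l,cam): print(cam,l,w(C,r['at']),round(r['confidence'],2))
go([.550,.080,.17])
E
```

```text
clock: 10.63
eef_pos: [0.4838, 0.3899, 0.0987]
tool_rot: [0.002, 0.923, 0.003, 0.385]
ft_force: [-2.1, -1.1, 5.0]
grip_width: 0.0325
grasp_force: 60.8
clock: 11.05
eef_pos: [0.4833, 0.3895, 0.0972]
tool_rot: [0.001, 0.923, 0.002, 0.384]
ft_force: [-0.3, -0.1, -0.1]
grip_width: 0.0639
grasp_force: 0.0
clock: 11.55
eef_pos: [0.3861, 0.3894, 0.1952]
tool_rot: [0.001, 0.923, 0.003, 0.385]
ft_force: [-1.0, -0.7, -1.4]
grip_width: 0.0642
grasp_force: 0.0
top bottle_b_center [0.633 0.084 0.052] 0.52
top jar_center [0.562 0.19  0.025] 0.79
top jar_center [ 0.654 -0.02   0.025] 0.58
top jar_center [ 0.491 -0.193  0.032] 0.55
top beaker_center [0.64  0.163 0.03 ] 0.73
scene bottle_b_center [0.632 0.079 0.053] 0.9
scene jar_center [ 0.65  -0.025  0.033] 0.76
scene jar_center [0.566 0.19  0.026] 0.75
scene jar_center [ 0.493 -0.199  0.026] 0.57
scene beaker_center [0.635 0.163 0.029] 0.62
tcp [0.512 0.08  0.208] shift [ 0.155 -0.386  0.019] turn [-0.002  0.002  0.001] j [ 1.048  0.25  -0.541  0.313 -0.661  0.889] 11.95
```

```bash
python3 -m jog '[0.015,-0.04,0.01,0,0,0, 0.03,-0.08,0.019,0,0,0, 0.05,-0.12,0.019,0,0,0, 0.065,-0.16,0.019,0,0,0, 0.08,-0.2,0.019,0,0,0, 0.096,-0.24,0.019,0,0,0, 0.112,-0.28,0.019,0,0,0, 0.128,-0.32,0.019,0,0,0, 0.144,-0.36,0.019,0,0,0, 0.155,-0.386,0.01,0,0,0]'
python3 -m jog '[0,-0.005,0,0,0,0, 0,-0.01,0,0,0,0]'
python3 - <<'E'
from h import *
go([.636,.080,.055])
p,d,C=snap('wrist')
for l in('bottle_b_center','beaker_center'):
    for r in bot.tip_of(l,'wrist'): print(l,w(C,r['at']),round(r['confidence'],2))
E
```

```text
clock: 12.78
eef_pos: [0.5128, 0.0776, 0.2025]
tool_rot: [0.003, 0.923, 0.001, 0.386]
ft_force: [0.5, 0.9, 0.1]
grip_width: 0.064
grasp_force: 0.0
clock: 12.95
eef_pos: [0.5112, 0.0708, 0.2003]
tool_rot: [0.003, 0.924, 0.001, 0.383]
ft_force: [-0.3, -0.5, 0.8]
grip_width: 0.0639
grasp_force: 0.0
tcp [0.598 0.08  0.093] shift [ 0.108  0.012 -0.134] turn [-0.002  0.001  0.002] j [ 0.201  0.059 -0.824 -0.09  -0.142  0.149] 12.95
bottle_b_center [0.636 0.079 0.054] 0.57
beaker_center [0.64  0.165 0.029] 0.69
```

```bash
python3 -m jog '[0.02,0.012,-0.025,0,0,0, 0.04,0.012,-0.05,0,0,0, 0.06,0.012,-0.075,-0.002,0,0.002, 0.08,0.012,-0.1,-0.002,0,0.002, 0.095,0.012,-0.115,-0.002,0,0.002, 0.108,0.012,-0.132,-0.002,0,0.002, 0.108,0.012,-0.132,-0.002,0,0.002, 0.108,0.012,-0.132,-0.002,0,0.002]'
python3 -m jog '[0,0,0,0,0,0, 0,0,0,0,0,0, 0,0,0,0,0,0, 0,0,0,0,0,0, 0,0,0,0,0,0, 0,0,0,0,0,0, 0,0,0,0,0,0, 0,0,0,0,0,0]' -1
```

```text
clock: 13.77
eef_pos: [0.5974, 0.0838, 0.095]
tool_rot: [-0.002, 0.923, 0.001, 0.384]
ft_force: [-0.3, 0.5, 0.8]
grip_width: 0.064
grasp_force: 0.0
clock: 14.43
eef_pos: [0.5984, 0.0827, 0.0973]
tool_rot: [-0.001, 0.923, 0.002, 0.386]
ft_force: [-2.4, 0.7, 5.8]
grip_width: 0.0326
grasp_force: 58.5
```

```bash
python3 -m jog '[-0.015,0,0.015,0,0,0, -0.04,0,0.04,0,0,0, -0.07,0,0.07,0,0,0, -0.1,0,0.1,0,0,0, -0.125,0,0.125,0,0,0, -0.125,0,0.125,0,0,0]'
python3 -m jog '[0,0.015,0,0,0,0, 0,0.045,0,0,0,0, 0,0.08,0,0,0,0, -0.005,0.12,0,0,0,0, -0.01,0.16,0,0,0,0, -0.015,0.20,0,0,0,0, -0.015,0.24,0,0,0,0, -0.015,0.265,0,0,0,0, -0.015,0.278,-0.03,0,0,0, -0.015,0.278,-0.05,0,0,0]'
python3 - <<'E'
from h import *
go([.522,.306,.067])
p,d,C=snap('top')
for r in bot.tip_of('bottle_b_center','top'): print(w(C,r['at']),round(r['confidence'],2))
p,d,C=snap('scene')
for r in bot.tip_of('bottle_b_center','scene'): print(w(C,r['at']),round(r['confidence'],2))
E
```

```text
clock: 14.93
eef_pos: [0.4957, 0.0821, 0.1989]
tool_rot: [-0.001, 0.922, 0.001, 0.386]
ft_force: [-0.3, -1.3, -0.2]
grip_width: 0.0327
grasp_force: 59.5
clock: 15.77
eef_pos: [0.4865, 0.3082, 0.1556]
tool_rot: [-0.002, 0.923, 0.003, 0.385]
ft_force: [-0.1, -0.7, -1.1]
grip_width: 0.0328
grasp_force: 59.5
tcp [0.484 0.306 0.105] shift [-0.003 -0.003 -0.063] turn [-0.002  0.003 -0.003] j [ 0.76   0.304 -0.638 -0.008 -0.506  0.585] 15.7667
[0.525 0.313 0.114] 0.5
[0.52  0.3   0.107] 0.63
```

```bash
python3 -m jog '[-0.003,-0.003,-0.02,-0.002,0.002,-0.003, -0.003,-0.003,-0.04,-0.002,0.002,-0.003, -0.003,-0.003,-0.055,-0.002,0.002,-0.003, -0.003,-0.003,-0.062,-0.002,0.002,-0.003, -0.003,-0.003,-0.064,-0.002,0.002,-0.003, -0.003,-0.003,-0.066,-0.002,0.002,-0.003, -0.003,-0.003,-0.067,-0.002,0.002,-0.003, -0.003,-0.003,-0.067,-0.002,0.002,-0.003]'
python3 -m jog '[0,0,-0.001,0,0,0, 0,0,-0.001,0,0,0, 0,0,-0.001,0,0,0]'
```

```text
clock: 16.63
eef_pos: [0.484, 0.3027, 0.1035]
tool_rot: [0.001, 0.924, -0.001, 0.383]
ft_force: [-0.6, -0.4, -1.1]
grip_width: 0.0327
grasp_force: 59.5
clock: 16.88
eef_pos: [0.4835, 0.3026, 0.1021]
tool_rot: [0.001, 0.924, -0.002, 0.383]
ft_force: [-0.4, -0.1, -0.3]
grip_width: 0.0324
grasp_force: 59.5
```

```bash
python3 -m jog '[0,0,-0.001,0,0,0, 0,0,-0.0015,0,0,0, 0,0,-0.0015,0,0,0, 0,0,-0.0015,0,0,0]'
python3 -m jog '[0,0,-0.001,0,0,0, 0,0,-0.0015,0,0,0, 0,0,-0.0015,0,0,0, 0,0,-0.0015,0,0,0]'
```

```text
clock: 17.22
eef_pos: [0.4839, 0.3026, 0.1015]
tool_rot: [0.001, 0.923, -0.002, 0.384]
ft_force: [-2.2, -0.2, 5.2]
grip_width: 0.0326
grasp_force: 59.9
clock: 17.55
eef_pos: [0.4844, 0.3027, 0.1014]
tool_rot: [0.002, 0.923, -0.002, 0.385]
ft_force: [-4.8, -2.1, 11.3]
grip_width: 0.0326
grasp_force: 60.4
```

```bash
python3 -m jog '[0,0,0.0018,0,0,0, 0,0,0.0018,0,0,0]'
python3 -m jog '[0,0,0,0,0,0, 0,0,0,0,0,0, 0,0,0,0,0,0, 0,0,0,0,0,0, 0,0,0,0,0,0]' 0.3
python3 -m jog '[-0.01,0,0.01,0,0,0, -0.03,0,0.03,0,0,0, -0.055,0,0.055,0,0,0, -0.08,0,0.08,0,0,0, -0.1,0,0.1,0,0,0, -0.12,0,0.12,0,0,0]'
python3 - <<'E'
from h import *
p,d,C=snap('scene')
for r in bot.tip_of('bottle_b_center','scene'): print(w(C,r['at']),round(r['confidence'],2))
cv2.imwrite('pics/tray.png',cv2.resize(p[150:290,180:440],None,fx=3,fy=3)[:,:,::-1])
go([.56,-.021,.165])
E
```

```text
clock: 17.72
eef_pos: [0.4838, 0.3027, 0.1016]
tool_rot: [0.001, 0.924, -0.001, 0.384]
ft_force: [-0.7, -0.2, 3.7]
grip_width: 0.0328
grasp_force: 59.7
clock: 18.13
eef_pos: [0.4833, 0.3023, 0.1004]
tool_rot: [0.001, 0.924, -0.002, 0.383]
ft_force: [0.3, -0.3, 0.1]
grip_width: 0.0552
grasp_force: 0.0
clock: 18.63
eef_pos: [0.3865, 0.3022, 0.1975]
tool_rot: [0.001, 0.924, -0.002, 0.383]
ft_force: [0.5, -0.2, -0.4]
grip_width: 0.0558
grasp_force: 0.0
[0.52  0.298 0.058] 0.54
tcp [ 0.522 -0.021  0.203] shift [ 0.169 -0.406  0.005] turn [-0.     0.001  0.   ] j [ 0.937  0.108 -0.717  0.209 -0.608  0.765] 18.7333
```

View pics/tray.png

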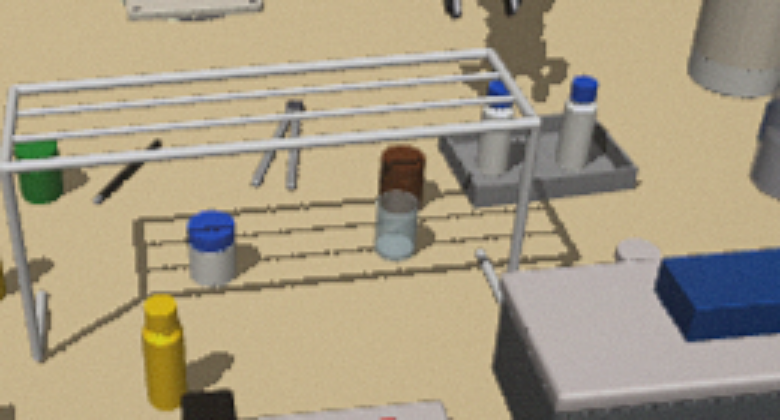

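Both bottles stand in the tray at (495,130) and (578,125). Next is the jar, at (212,247).

```bash
python3 -m jog '[0.015,-0.04,0,0,0,0, 0.03,-0.08,0.005,0,0,0, 0.05,-0.12,0.005,0,0,0, 0.065,-0.16,0.005,0,0,0, 0.08,-0.2,0.005,0,0,0, 0.096,-0.24,0.005,0,0,0, 0.112,-0.28,0.005,0,0,0, 0.128,-0.32,0.005,0,0,0, 0.144,-0.36,0.005,0,0,0, 0.165,-0.4,0.005,0,0,0]' 0.7
python3 -m jog '[0.004,-0.006,0,0,0,0, 0.004,-0.006,0,0,0,0, 0.004,-0.006,0,0,0,0]'
python3 - <<'E'
from h import *
go([.655,-.021,.038])
p,d,C=snap('wrist')
for l in('jar_center',):
    for r in bot.tip_of(l,'wrist'): print(l,w(C,r['at']),round(r['confidence'],2))
E
```

```text
clock: 19.57
eef_pos: [0.5191, -0.0199, 0.1996]
tool_rot: [0.001, 0.924, -0.002, 0.382]
ft_force: [0.3, 0.4, -0.8]
grip_width: 0.0723
grasp_force: 0.0
clock: 19.82
eef_pos: [0.5222, -0.023, 0.1995]
tool_rot: [0.001, 0.924, -0.002, 0.382]
ft_force: [-0.3, -0.2, -0.1]
grip_width: 0.073
grasp_force: 0.0
tcp [ 0.617 -0.021  0.076] shift [ 0.118  0.002 -0.154] turn [ 0.001 -0.001  0.002] j [-0.061  0.07  -0.816 -0.097  0.038 -0.042] 19.8167
jar_center [ 0.652 -0.022  0.031] 0.84
```

```bash
python3 -m jog '[0.02,0.001,-0.025,0,0,0, 0.04,0.001,-0.05,0,0,0, 0.06,0.001,-0.075,0,0,0.002, 0.08,0.001,-0.1,0,0,0.002, 0.1,0.001,-0.125,0,0,0.002, 0.11,0.001,-0.142,0,0,0.002, 0.118,0.001,-0.153,0,0,0.002, 0.118,0.001,-0.153,0,0,0.002, 0.118,0.001,-0.153,0,0,0.002]'
python3 -m jog '[0,0,0,0,0,0, 0,0,0,0,0,0, 0,0,0,0,0,0, 0,0,0,0,0,0, 0,0,0,0,0,0, 0,0,0,0,0,0, 0,0,0,0,0,0, 0,0,0,0,0,0]' -1
```

```text
clock: 20.67
eef_pos: [0.6163, -0.0197, 0.0775]
tool_rot: [-0.002, 0.924, -0.001, 0.382]
ft_force: [0.0, -0.1, 0.0]
grip_width: 0.0728
grasp_force: 0.0
clock: 21.33
eef_pos: [0.6176, -0.0215, 0.0796]
tool_rot: [-0.001, 0.923, -0.001, 0.384]
ft_force: [-3.4, 1.7, 6.2]
grip_width: 0.0447
grasp_force: 61.4
```

```bash
python3 -m jog '[-0.015,0,0.015,0,0,0, -0.04,0,0.04,0,0,0, -0.07,0,0.07,0,0,0, -0.1,0,0.1,0,0,0, -0.125,0,0.13,0,0,0, -0.125,0,0.135,0,0,0]'
python3 -m jog '[0,-0.015,0,0,0,0, 0,-0.045,0,0,0,0, -0.005,-0.08,0,0,0,0, -0.01,-0.12,0,0,0,0, -0.015,-0.16,0,0,0,0, -0.02,-0.20,0,0,0,0, -0.025,-0.24,0,0,0,0, -0.03,-0.28,0,0,0,0, -0.035,-0.32,0,0,0,0, -0.04,-0.36,0,0,0,0]'
python3 -m jog '[-0.005,-0.035,0,0,0,0, -0.005,-0.06,0,0,0,0, -0.005,-0.075,-0.02,0,0,0, -0.005,-0.077,-0.05,0,0,0, -0.005,-0.077,-0.06,0,0,0]'
python3 - <<'E'
from h import *
go([.5185,-.371,.06])
for cam in('top','scene'):
    p,d,C=snap(cam)
    for l in('jar_center','dish_floor'):
        for r in bot.tip_of(l,cam): print(l,w(C,r['at']),round(r['confidence'],2))
E
```

```text
clock: 21.83
eef_pos: [0.5144, -0.0219, 0.1888]
tool_rot: [-0.001, 0.923, -0.001, 0.384]
ft_force: [-1.0, -0.8, 0.1]
grip_width: 0.0451
grasp_force: 61.4
clock: 22.67
eef_pos: [0.4843, -0.3116, 0.1855]
tool_rot: [-0.0, 0.924, -0.001, 0.382]
ft_force: [0.8, 0.4, -0.4]
grip_width: 0.045
grasp_force: 61.4
clock: 23.08
eef_pos: [0.4796, -0.3718, 0.1346]
tool_rot: [0.001, 0.925, -0.0, 0.381]
ft_force: [-0.7, 1.6, -1.8]
grip_width: 0.0445
grasp_force: 61.4
tcp [ 0.48  -0.371  0.098] shift [ 0.001  0.001 -0.046] turn [-0.    -0.002  0.001] j [-0.865  0.406 -0.53   0.062  0.565 -0.692] 23.0833
jar_center [ 0.493 -0.195  0.028] 0.85
jar_center [0.563 0.188 0.027] 0.83
jar_center [ 0.516 -0.37   0.082] 0.48
dish_floor [ 0.519 -0.37   0.002] 0.69
jar_center [0.564 0.192 0.028] 0.77
jar_center [ 0.513 -0.375  0.088] 0.72
jar_center [ 0.493 -0.197  0.027] 0.46
dish_floor [ 0.517 -0.375  0.006] 0.71
```

```bash
python3 -m jog '[0.003,0,-0.02,0,-0.002,0.001, 0.003,0,-0.035,0,-0.002,0.001, 0.003,0,-0.048,0,-0.002,0.001, 0.003,0,-0.053,0,-0.002,0.001, 0.003,0,-0.055,0,-0.002,0.001, 0.003,0,-0.057,0,-0.002,0.001, 0.003,0,-0.057,0,-0.002,0.001]'
python3 -m jog '[0,0,-0.001,0,0,0, 0,0,-0.001,0,0,0, 0,0,-0.001,0,0,0]'
```

```text
clock: 23.97
eef_pos: [0.4839, -0.3714, 0.0936]
tool_rot: [-0.002, 0.923, -0.001, 0.385]
ft_force: [1.3, 0.5, -0.3]
grip_width: 0.0451
grasp_force: 61.4
clock: 24.22
eef_pos: [0.4836, -0.3714, 0.0925]
tool_rot: [-0.002, 0.923, -0.001, 0.385]
ft_force: [0.2, -0.0, -0.2]
grip_width: 0.0446
grasp_force: 61.4
```

```bash
python3 -m jog '[0,0,-0.003,0,0,0, 0,0,-0.006,0,0,0, 0,0,-0.009,0,0,0, 0,0,-0.009,0,0,0]'
python3 -m jog '[0,0,-0.001,0,0,0, 0,0,-0.0015,0,0,0, 0,0,-0.0015,0,0,0, 0,0,-0.0015,0,0,0]'
python3 -m jog '[0,0,-0.001,0,0,0, 0,0,-0.0015,0,0,0, 0,0,-0.0015,0,0,0, 0,0,-0.0015,0,0,0]'
```

```text
clock: 24.55
eef_pos: [0.4831, -0.3709, 0.0839]
tool_rot: [-0.002, 0.923, -0.0, 0.384]
ft_force: [-0.4, 0.9, -0.4]
grip_width: 0.0444
grasp_force: 61.4
clock: 24.88
eef_pos: [0.4835, -0.3712, 0.0836]
tool_rot: [-0.002, 0.923, -0.001, 0.385]
ft_force: [0.3, 0.2, -0.3]
grip_width: 0.0448
grasp_force: 61.4
clock: 25.22
eef_pos: [0.484, -0.3714, 0.0835]
tool_rot: [-0.002, 0.923, -0.001, 0.386]
ft_force: [-2.4, 1.8, 5.3]
grip_width: 0.0449
grasp_force: 61.9
```

Contact. I'll release with a moderate opening and back off.

```bash
python3 -m jog '[0,0,0.0008,0,0,0, 0,0,0.0008,0,0,0]'
python3 -m jog '[0,0,0,0,0,0, 0,0,0,0,0,0, 0,0,0,0,0,0, 0,0,0,0,0,0, 0,0,0,0,0,0]' 0.45
python3 -m jog '[-0.01,0,0.01,0,0,0, -0.03,0,0.03,0,0,0, -0.055,0,0.055,0,0,0, -0.08,0,0.08,0,0,0, -0.1,0,0.1,0,0,0, -0.12,0,0.15,0,0,0, -0.12,0,0.15,0,0,0, -0.12,0,0.15,0,0,0]'
python3 - <<'E'
from h import *
for cam in('top','scene'):
    p,d,C=snap(cam)
    for l in('bottle_a_center','jar_center','dish_floor','tray_floor','beaker_center','tongs','pen','spare_cap'):
        for r in bot.tip_of(l,cam):
            if r['confidence']>.4: print(cam,l,w(C,r['at']),round(r['confidence'],2))
cv2.imwrite('pics/end.png',cv2.resize(p[140:300,90:410],None,fx=2.5,fy=2.5)[:,:,::-1])
E
```

```text
clock: 25.38
eef_pos: [0.4838, -0.3714, 0.0835]
tool_rot: [-0.002, 0.923, -0.001, 0.385]
ft_force: [-0.0, 0.8, 2.9]
grip_width: 0.0447
grasp_force: 61.5
clock: 25.8
eef_pos: [0.4833, -0.3711, 0.0827]
tool_rot: [-0.002, 0.923, -0.001, 0.384]
ft_force: [-0.6, -0.6, -0.1]
grip_width: 0.062
grasp_force: 0.0
clock: 26.47
eef_pos: [0.3871, -0.3728, 0.2067]
tool_rot: [-0.002, 0.922, -0.004, 0.386]
ft_force: [-0.2, -0.4, -0.0]
grip_width: 0.062
grasp_force: 0.0
top bottle_a_center [0.525 0.389 0.061] 0.77
top bottle_a_center [ 0.811 -0.07   0.056] 0.64
top bottle_a_center [ 0.654 -0.236  0.049] 0.52
top jar_center [0.56  0.189 0.027] 0.57
top jar_center [ 0.521 -0.371  0.033] 0.56
top dish_floor [ 0.515 -0.369 -0.002] 0.9
top dish_floor [0.518 0.304 0.058] 0.41
top tray_floor [0.519 0.346 0.003] 0.72
top beaker_center [0.639 0.164 0.026] 0.79
top tongs [ 0.454  0.079 -0.001] 0.59
top pen [ 0.467 -0.095  0.002] 0.66
top spare_cap [ 0.691  0.398 -0.003] 0.48
scene bottle_a_center [0.52  0.389 0.056] 0.68
scene bottle_a_center [ 0.652 -0.236  0.055] 0.63
scene bottle_a_center [ 0.804 -0.074  0.057] 0.63
scene jar_center [ 0.518 -0.38   0.037] 0.82
scene jar_center [ 0.492 -0.196  0.027] 0.77
scene jar_center [0.562 0.191 0.031] 0.67
scene jar_center [0.688 0.395 0.002] 0.66
scene dish_floor [ 0.517 -0.379  0.005] 0.71
scene tray_floor [0.519 0.346 0.003] 0.95
scene tray_floor [ 0.466 -0.098 -0.001] 0.65
scene tray_floor [ 0.517 -0.376  0.004] 0.6
scene beaker_center [0.636 0.16  0.027] 0.8
scene tongs [0.451 0.081 0.003] 0.61
scene tongs [0.518 0.388 0.06 ] 0.57
scene pen [ 0.518 -0.376  0.005] 0.49
scene pen [ 0.471 -0.098 -0.001] 0.45
scene spare_cap [0.692 0.395 0.004] 0.63
```

View pics/end.png

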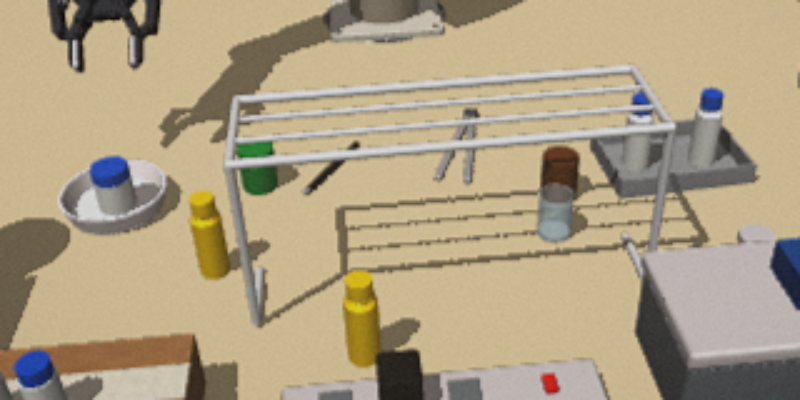

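The jar stands in the middle of the dish at (112,185), and both bottles are upright in the tray at (640,135) and (708,130). Nothing else has moved, and the gripper is clear.

```bash
python3 -c "
from workcell import bot
print(bot.job_done())"
```

```text
the job is handed in; nothing more can be done
None
```

I handed the job in at about 27 s of the 72 s: both tall bottles are upright in the tray, the jar is upright in the middle of the dish, and the beaker and other small things are where they were; the hand-in gave no verdict.

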